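# Park the driver, then hold the sprung dust cover just short of its balance point

### The job

On this repair bench, first take the red screwdriver out of the parking socket on the dust box's glass cover and drop it blade-down into the empty tool pot, so that it stands there fully home. Then lift the sprung cover past its balance point, keeping hold so that it does not fly open or slam, and ease it back to about seven degrees below the balance point. Finish there, holding the cover steady and letting nothing else prop it, and leave the other things on the bench alone.

Things in the scene. Friction and masses are not known exactly. Their poses are not given: they have to be found in the camera images.
- dust_box: White open box, 200 deep (x) by 240 wide (y) by 85 high mm, with a hinged glass cover; fixed. Origin: centre of its underside, on the bench. x points from the front edge (bar side, towards the robot) to the hinge side, z up; turned up to 0.3 rad either way. On a thin steel arc at each side an orange ball marks where the cover's underside is at balance.
- cover (a joint): Opening angle of the cover, rad: 0 closed (level), stop at 1.75. It turns about a line along the box's y axis through point cover_hinge; the bar moves up and away from the robot. Amber glass, 0.7 kg, 200 by 240 by 6 mm, dark frame. A light spring lifts: balance is at 1.00 rad; let go below that it falls shut, above that it swings open. Lifting at the bar takes 2 N when closed, near 0 at balance.
- cover_bar (a point): Middle of the steel pull bar on the cover: round, 10 mm thick, 110 mm long, along the box's y axis, on a post at each end, its axis 40 mm above the glass; 172 mm in front of the hinge line along the cover and 46 mm from it square to the cover. It can be pinched from above, a finger in front and one behind, and can turn between the fingers as the cover swings.
- cover_hinge (a point): Middle of the cover's hinge line: 100 mm behind the box's origin along the box's x axis, 86 mm above the bench.
- cover_socket (a point): Centre of the mouth of the black parking socket on the glass: an upright tube 25 mm across and 45 mm tall, bore 10 mm, 70 mm in front of the hinge line in the middle of the cover. The red screwdriver stands in it at the start.
- driver_red: Precision screwdriver, red handle, 122 mm long, about 30 to 65 g. Origin: tip of the blade; z axis along it to the cap. Shank 6 mm thick up to 40 mm from the tip; then a collar 20 mm across, 4 mm thick; round handle 14 mm thick from 44 to 114 mm; aluminium cap 15 mm thick up to 122 mm. Starts upright in the cover's socket, its collar resting on the socket's mouth.
- pot_free: The empty one of three equal tool pots: grey upright tube 30 mm across on a dark foot 60 mm across, 70 mm tall in all, bore 11 mm wide and 56 mm deep from the top; fixed to the bench. Origin: centre of its underside; the bore is on its z axis (up). The screwdriver is home when its collar rests on the rim, blade tip 30 mm above the bench.
- driver_blue: Bystander: equal screwdriver with a blue handle, standing in another of the pots. Origin: blade tip, z up.
- driver_yellow: Bystander: equal screwdriver with a yellow handle, standing in the third pot. Origin: blade tip, z up.
- flux_jar: Bystander: amber jar, 44 mm across, 50 mm tall. Origin: centre of its underside.
- cleaner: Bystander: white bottle, 50 mm across, 120 mm tall. Origin: centre of its underside.
- solder_reel: Bystander: copper-coloured reel standing on its flange, 52 mm across, 40 mm tall. Origin: centre of its underside.
- tape_roll: Bystander: yellow roll of tape lying flat, 84 mm across, 18 mm tall. Origin: centre of its underside.
- mouse: Bystander: white and yellow computer mouse, 100 by 60 by 32 mm. Origin: centre of its underside.
Mind the look-alikes: they are no part of the job. Leave any turquoise or yellow look-alike of the pot_free alone.

How it is judged:
By the outcome, as a careful person would: the job done as asked, in the order asked, and still so for the second after the job is handed in, while the arm keeps its last pose, push and grip.
It also fails if it takes over 59 s, if anything falls off the work surface, if the arm or the gripper's body presses on something with over 40 N, if the wrist force passes 120 N, or if a joint passes its speed limit or range.

### The arm

A 6-joint arm with a two-finger parallel gripper is mounted at the origin on the work surface. World frame = base frame: x ahead of the robot, y to its left, z up, the work surface at z = 0. Lengths are in m, angles in degrees, forces in N, time in s.
With the tool pointing down it reaches from about 0.35 to 0.85 m from the base axis. Payload 8.1 kg.
Tool frame: the origin (TCP) lies midway between the tips of the shut fingers; the grasp point (between the pads) lies 19 mm behind it; x points along the fingers, y is the direction in which the jaws open and shut, and the axes are right-handed (so a half turn about x gives the same grasp; the last joint's range is limited). The gripper opens to 85 mm and grips with 20 to 120 N. Pads are 22 mm wide; open, the fingers measure 114 mm over their backs; the gripper's body (76 mm by 85 mm) begins 54 mm behind the grasp point. The pads swing forward as they close: fully open they stand 13 mm farther back than shut.
Start: joints at [-80.753, 7.471, 85.268, -0, 87.261, -4.893], TCP at [0.147, -0.582, 0.192] pointing down, gripper open.
Joint ranges: [-169.43, 169.43], [-51.17, 129.36], [1.28, 143.12], [-76.62, 256.62], [0, 156.53], [-152.29, 152.29]. Speed limits (degrees/s): [136.94, 136.94, 159.86, 180, 180, 180].

### API

Orientations are given as [roll, pitch, yaw] about the fixed x, y, z axes, in that order (R = Rz(yaw) Ry(pitch) Rx(roll)).
In Python, from bench import readout, eyes, ctrl gives the robot as it stands.
- The arm moves only by the shell command python3 -m pendant 'ROWS' [FORCE]. ROWS is JSON, a list of rows, each a list of 7 numbers: the shift along the tool's x, y, z in mm, then the turn, a rotation vector about the tool's x, y, z in rad, then the opening, from -1 (shut) to 1 (fully open). In form: [[dx, dy, dz, wx, wy, wz, gripper], ...]. A call has 1 to 12 rows; each row is the pose to reach, as a shift and turn from the pose commanded when the call began, along the tool's axes at that moment; what a row does not reach only later rows make up. A row lasts 1/12 s, in which the tool goes at most 41.7 mm and 7.16 degrees, less where a joint would pass 70% of its speed; a pose out of reach is approached as far as the arm can. A call with a gripper value outside its range is refused whole. The fingers move at their own pace and stop on an object; FORCE is the grip in N (left out, the last holds). Time passes only in rows, so rows that repeat a pose let the fingers close. It gives the time, the measured TCP pose, the force and the opening at its end, in the units of the state.
- readout.sense(): the state, without advancing time (a new reading comes with each control period).
- eyes.camera(name): name is "scene" or "side" or "wrist"; returns a dict with "img" (384x512x3 uint8, blue, green, red), "fx", "fy", "cx", "cy" (pixels), "pose" (4x4, takes a point from camera to world coordinates); the wrist camera has in their place "tool_from_camera" (4x4, takes a point from camera to tool coordinates, whose origin is the TCP and whose axes are the tool frame's). Camera axes: x right, y up, looking along -z (the intrinsics and any distortion apply to the point x, -y, -z); pixel columns grow to the right and rows downward; lengths in m; the calibration is good to about 2 mm. A picture is of the moment at which its call begins: read the wrist's pose just before it. There is no depth.
- ctrl.hand_in(): hands the job in, once; it reports no verdict.
The state is a dict: "time_s": time; "joints": joint angles; "joint_vel": joint speeds; "tau": joint torques, N m; "eef_pos": TCP position; "eef_rot": TCP orientation; "contact_force": force on the tool from outside, world axes, zero at the start; "ft_torque": the same for the moment, N m; "opening": finger opening in m.
Only numpy, scipy, OpenCV 4.12 (cv2) and the standard library are available. Lean on these libraries where they do the work, as an engineer would, in place of code of your own. Each camera call takes 0.05 s, during which the arm holds its last target.

## Working session

There is one attempt and no reset: what is moved stays moved. The work goes in short steps, Python scripts to look and compute and a shell command to move; the robot and the scene stay as the last step left them, time stands still between calls to the robot, and variables do not carry over. Pictures are saved under pics/ and viewed, and the job is handed in when it is done.

```bash
ls; mkdir -p pics; cat > h.py <<'E'
import numpy as np, cv2
from bench import readout, eyes, ctrl
from scipy.spatial.transform import Rotation as R
def snap(n,f):
    s=readout.sense(); c=eyes.camera(n); cv2.imwrite('pics/'+f+'.png',c['img'])
    P=c.get('pose')
    if P is None:
        T=np.eye(4);T[:3,:3]=R.from_euler('xyz',s['eef_rot'],degrees=True).as_matrix();T[:3,3]=s['eef_pos']
        P=T@np.array(c['tool_from_camera'])
    c['P']=np.array(P); np.savez('pics/'+f+'.npz',P=c['P'],k=[c['fx'],c['fy'],c['cx'],c['cy']])
    return c
def ray(f,u,v):
    d=np.load('pics/'+f+'.npz');P=d['P'];fx,fy,cx,cy=d['k']
    r=P[:3,:3]@np.array([(u-cx)/fx,-(v-cy)/fy,-1]);return P[:3,3],r/np.linalg.norm(r)
def onz(f,u,v,z):
    o,r=ray(f,u,v);return o+r*(z-o[2])/r[2]
def tri(*a):
    A=np.zeros((3,3));b=np.zeros(3)
    for f,u,v in a:
        o,r=ray(f,u,v);M=np.eye(3)-np.outer(r,r);A+=M;b+=M@o
    p=np.linalg.solve(A,b)
    return p,[round(1e3*np.linalg.norm((np.eye(3)-np.outer(ray(*x)[1],ray(*x)[1]))@(p-ray(*x)[0])),1) for x in a]
def proj(f,p):
    d=np.load('pics/'+f+'.npz');P=d['P'];fx,fy,cx,cy=d['k']
    q=P[:3,:3].T@(np.array(p)-P[:3,3]);return fx*q[0]/-q[2]+cx, cy-fy*q[1]/-q[2]
E
python3 - <<'E'
from h import *
print(readout.sense())
for n in ['scene','side','wrist']:
    c=snap(n,n+'0'); print(n,[k for k in c], c['P'].round(3).tolist(),c['fx'],c['cx'],c['cy'])
E
```

```text
pics
{'time_s': 0.0, 'joints': array([-8.07508479e+01,  7.51463021e+00,  8.53297738e+01,  1.31609003e-03,
        8.72607268e+01, -4.89187696e+00]), 'joint_vel': array([-0.11411762,  0.03675734, -0.00413095, -0.03759656,  0.0480831 ,
       -0.01251162]), 'tau': array([-1.85049699e-03, -5.69397640e+01, -5.00557995e+01, -3.54219583e-04,
        1.43354145e-02, -2.59149647e-05]), 'eef_pos': array([ 0.14652879, -0.58119611,  0.19124473]), 'eef_rot': array([-95.60821885,  89.89486095,  98.5327461 ]), 'contact_force': array([-0.46689724,  0.07558936, -0.8489642 ]), 'ft_torque': array([ 0.02327797, -0.01841053,  0.04548259]), 'opening': 0.0854548792672187}
scene ['img', 'fx', 'fy', 'cx', 'cy', 'pose', 'P'] [[0.878, -0.292, 0.379, 0.962], [0.479, 0.528, -0.702, -0.841], [0.005, 0.798, 0.603, 0.817], [0.0, 0.0, 0.0, 1.0]] 373.409843193585 254.22404527863648 186.338247157144
side ['img', 'fx', 'fy', 'cx', 'cy', 'pose', 'P'] [[-0.982, 0.139, -0.127, 0.38], [-0.188, -0.664, 0.723, 0.866], [0.016, 0.734, 0.679, 0.96], [0.0, 0.0, 0.0, 1.0]] 389.1745020559712 257.7434440179945 190.58691434296495
wrist ['img', 'fx', 'fy', 'cx', 'cy', 'tool_from_camera', 'P'] [[0.243, 0.934, 0.26, 0.213], [-0.97, 0.235, 0.063, -0.565], [-0.002, -0.268, 0.963, 0.373], [0.0, 0.0, 0.0, 1.0]] 306.8055742936333 254.3649193683866 191.00826917325585
```

View pics/scene0.png

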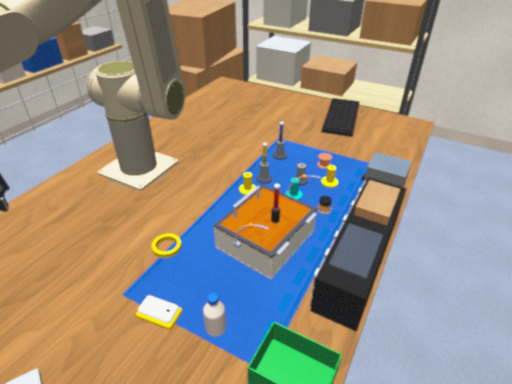

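View pics/side0.png

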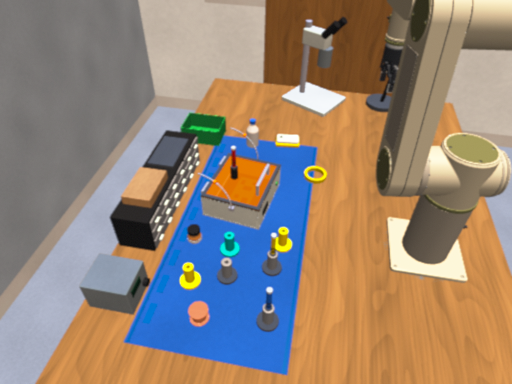

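View pics/wrist0.png

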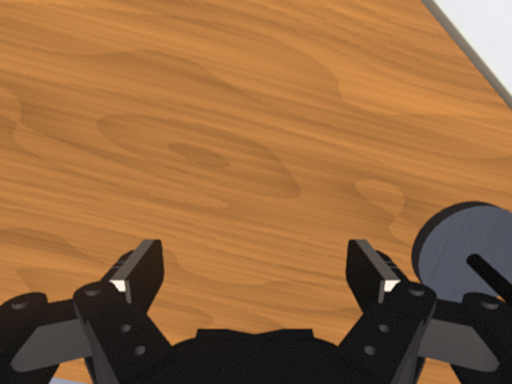

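```bash
python3 - <<'E'
import cv2
a=cv2.imread('pics/scene0.png');b=cv2.imread('pics/side0.png')
cv2.imwrite('pics/sc1.png',cv2.resize(a[140:280,200:350],None,fx=5,fy=4.2857*1.0,interpolation=2)[:600]) if 0 else None
cv2.imwrite('pics/sc1.png',cv2.resize(a[130:280,200:360],None,fx=4,fy=4,interpolation=2))
cv2.imwrite('pics/si1.png',cv2.resize(b[110:340,150:330],None,fx=2.6,fy=2.6,interpolation=2))
cv2.imwrite('pics/si2.png',cv2.resize(b[120:260,180:300],None,fx=4,fy=4,interpolation=2))
cv2.imwrite('pics/si3.png',cv2.resize(b[220:340,170:310],None,fx=5,fy=5,interpolation=2))
E
```

```text
(no output)
```

View pics/sc1.png

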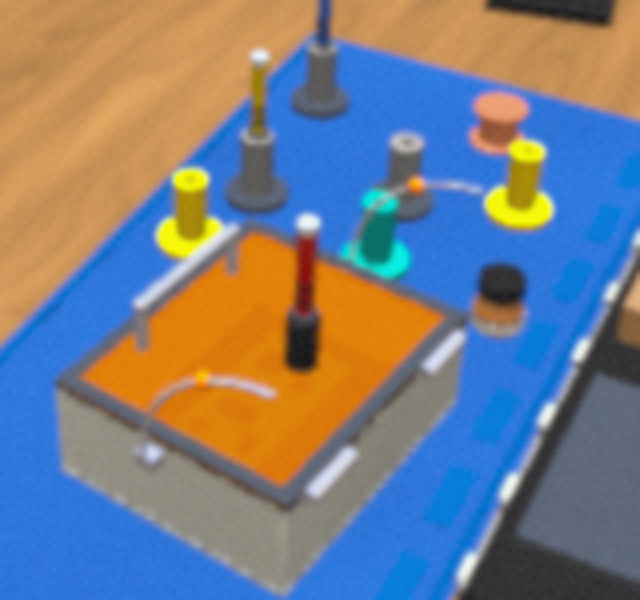

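View pics/si2.png

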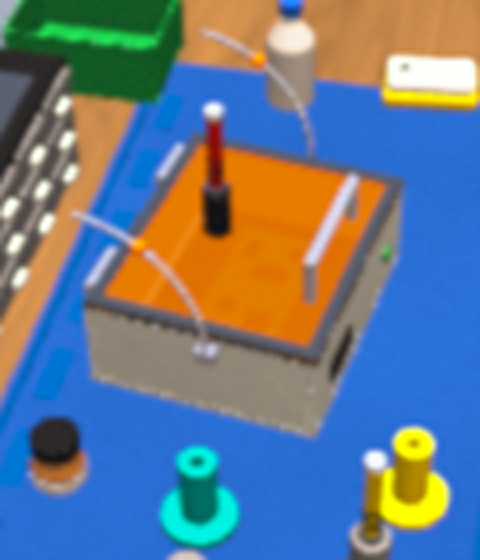

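View pics/si3.png

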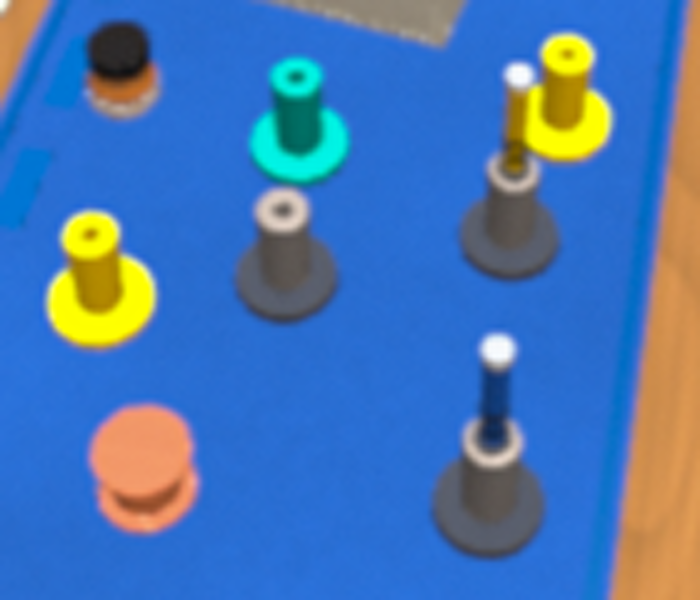

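```bash
python3 - <<'E'
from h import *
def g(n,s,d):
    u=('scene0',200+(s[0]+.5)/4-.5,130+(s[1]+.5)/4-.5)
    if n=='si2': v=('side0',180+(d[0]+.5)/4-.5,120+(d[1]+.5)/4-.5)
    else: v=('side0',170+(d[0]+.5)/5-.5,220+(d[1]+.5)/5-.5)
    p,e=tri(u,v);return p.round(4),e
for nm,a in dict(pot=('si3',(407,143),(283,210)),cap=('si2',(309,221),(213,109)),turq=('si3',(380,202),(296,76)),yel=('si3',(527,151),(91,235)),
 barA=('si2',(139,303),(352,180)),barB=('si2',(236,230),(308,266)),blue=('si3',(324,-20),(498,350)),yelcap=('si3',(260,57),(518,76)),
 ballL=('si2',(203,378),(258,60)),ballR=('si2',(416,185),(138,245)),cornFL=('si2',(64,381),(402,182)),cornBL=('si2',(290,497),(200,138)),cornBR=('si2',(465,318),(88,296)),cornFR=('si2',(250,227),(318,352))).items(): print(nm,*g(*a))
E
```

```text
pot [0.5787 0.2228 0.0673] [np.float64(0.2), np.float64(0.2)]
cap [ 0.635  -0.1097  0.2182] [np.float64(0.1), np.float64(0.1)]
turq [0.5948 0.1263 0.0689] [np.float64(0.1), np.float64(0.1)]
yel [0.6783 0.2614 0.0685] [np.float64(0.1), np.float64(0.1)]
barA [ 0.5256 -0.1506  0.132 ] [np.float64(0.9), np.float64(0.9)]
barB [ 0.5428 -0.0385  0.1295] [np.float64(0.2), np.float64(0.2)]
blue [0.4387 0.337  0.1424] [np.float64(0.5), np.float64(0.5)]
yelcap [0.4564 0.1686 0.1494] [np.float64(0.3), np.float64(0.3)]
ballL [ 0.6269 -0.2405  0.1783] [np.float64(0.1), np.float64(0.1)]
ballR [0.6634 0.0175 0.1782] [np.float64(0.5), np.float64(0.5)]
cornFL [ 0.4922 -0.2073  0.0891] [np.float64(2.6), np.float64(2.6)]
cornBL [ 0.6826 -0.2305  0.0908] [np.float64(2.9), np.float64(2.9)]
cornBR [ 0.7193 -0.0074  0.0914] [np.float64(1.2), np.float64(1.2)]
cornFR [0.5251 0.0165 0.0899] [np.float64(1.7), np.float64(1.7)]
```

```bash
cat >> h.py <<'E'
YAW=-0.145
def Rt(yaw=YAW,sgn=1):
    y=np.array([np.cos(yaw),np.sin(yaw),0])*sgn; x=np.array([0,0,-1.]); return np.column_stack([x,y,np.cross(x,y)])
def cur():
    s=readout.sense();return np.array(s['eef_pos']),R.from_euler('xyz',s['eef_rot'],degrees=True).as_matrix()
def delta(p,Rm,frm=None):
    p0,R0=frm or cur(); d=R0.T@(np.array(p)-p0)*1e3
    return d.round(1).tolist(), R.from_matrix(R0.T@Rm).as_rotvec().round(3).tolist()
E
python3 - <<'E'
from h import *
p,r=cur();print(r.round(3).tolist())
for s in(1,-1): print(s,delta([.635,-.1097,.30],Rt(sgn=s)))
E
```

```text
[[-0.0, 0.244, -0.97], [0.001, -0.97, -0.244], [-1.0, -0.001, -0.0]]
1 ([-108.0, -338.2, -588.9], [-1.179, -0.001, 0.001])
-1 ([-108.0, -338.2, -588.9], [1.963, 0.001, 0.001])
```

```bash
T="[-108,-338,-589,-1.179,0,0,1]"; python3 -m pendant '[[-60,0,0,0,0,0,1],[-108,0,-20,0,0,0,1],[-108,-338,-589,-1.179,0,0,1],[-108,-338,-589,-1.179,0,0,1],[-108,-338,-589,-1.179,0,0,1],[-108,-338,-589,-1.179,0,0,1],[-108,-338,-589,-1.179,0,0,1],[-108,-338,-589,-1.179,0,0,1],[-108,-338,-589,-1.179,0,0,1],[-108,-338,-589,-1.179,0,0,1],[-108,-338,-589,-1.179,0,0,1],[-108,-338,-589,-1.179,0,0,1]]'; python3 - <<'E'
from h import *
print(delta([.635,-.1097,.30],Rt()))
E
```

```text
time_s: 1.15
eef_pos: [0.4562, -0.2852, 0.2903]
eef_rot: [-99.2, 90.0, 162.9]
contact_force: [0.1, -0.9, 0.5]
opening: 0.0853
([-9.7, 153.0, -198.4], [0.007, -0.0, 0.0])
```

```bash
python3 -m pendant '[[-10,153,-198,0.007,0,0,1],[-10,153,-198,0.007,0,0,1],[-10,153,-198,0.007,0,0,1],[-10,153,-198,0.007,0,0,1],[-10,153,-198,0.007,0,0,1],[-10,153,-198,0.007,0,0,1],[-10,153,-198,0.007,0,0,1],[-10,153,-198,0.007,0,0,1],[-10,153,-198,0.007,0,0,1]]'; python3 - <<'E'
from h import *
print(delta([.635,-.1097,.30],Rt()))
a=snap('wrist','w1')
p,r=cur();print(p)
for q in ([.635,-.1097,.219],[.635,-.1097,.137],[.5342,-.0945,.132]): print(proj('w1',q))
E
```

```text
time_s: 1.9
eef_pos: [0.635, -0.1132, 0.2996]
eef_rot: [-76.6, 89.9, -175.3]
contact_force: [0.2, -0.1, -0.3]
opening: 0.0852
([-0.4, -0.5, -3.4], [-0.006, 0.0, 0.001])
[ 0.63471121 -0.11388632  0.30007598]
(np.float64(252.89494367599104), np.float64(181.5770697457315))
(np.float64(253.31086248798962), np.float64(164.37385800429718))
(np.float64(164.8512760627624), np.float64(163.7736197355601))
```

View pics/w1.png

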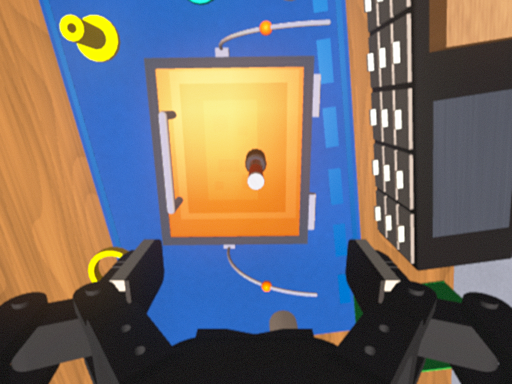

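```bash
python3 - <<'E'
import cv2
a=cv2.imread('pics/w1.png')
cv2.imwrite('pics/w1c.png',cv2.resize(a[40:260,130:330],None,fx=2.7,fy=2.7,interpolation=2))
E
```

```text
(no output)
```

View pics/w1c.png

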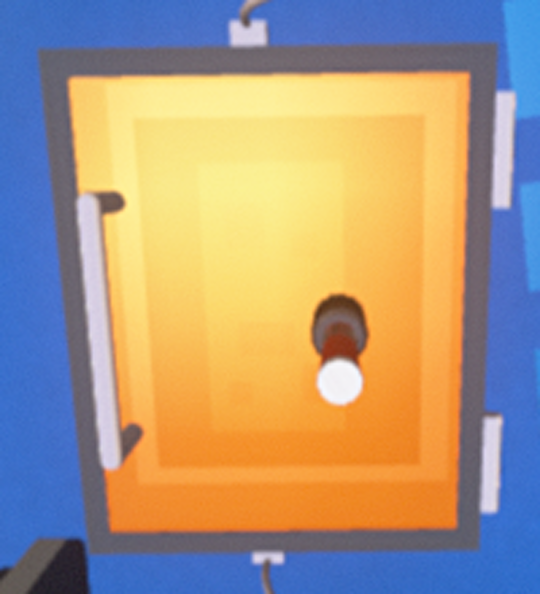

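```bash
python3 - <<'E'
from h import *
f=lambda x,y,z:onz('w1',130+(x+.5)/2.7-.5,40+(y+.5)/2.7-.5,z).round(4)
print('cap',f(340,381,.219),'sock',f(340,317,.137))
A=f(88,198,.132);B=f(112,464,.132);print('bar',A,B,(A+B)/2,np.arctan2(-(A-B)[0],(A-B)[1]))
c=[f(40,50,.092),f(497,44,.092),f(479,550,.092),f(92,553,.092)];print(c)
for i,j in((0,3),(1,2)): d=c[i]-c[j];print(np.arctan2(-d[0],d[1]),np.linalg.norm(d))
for i,j in((1,0),(2,3)): d=c[i]-c[j];print(np.arctan2(d[1],d[0]),np.linalg.norm(d))
print(sum(c)/4)
E
```

```text
cap [ 0.6375 -0.1094  0.219 ] sock [ 0.6388 -0.1019  0.137 ]
bar [ 0.5444 -0.0387  0.132 ] [ 0.5284 -0.1525  0.132 ] [ 0.5364 -0.0956  0.132 ] -0.1396819462409152
[array([0.5265, 0.0263, 0.092 ]), array([ 0.7232, -0.0015,  0.092 ]), array([ 0.6901, -0.2385,  0.092 ]), array([ 0.494 , -0.2102,  0.092 ])]
-0.13656535157177832 0.2387226424116489
-0.1387648622586298 0.23930025073116823
-0.14040207458314588 0.19865480109979722
-0.14332460538317812 0.1981315219746722
[ 0.60845  -0.105975  0.092   ]
```

```bash
sed -i 's/YAW=-0.145/YAW=-0.140/' h.py; python3 - <<'E'
from h import *
print(delta([.637,-.1097,.166],Rt()))
E
```

```text
([134.1, 1.7, -4.5], [-0.012, 0.0, 0.001])
```

```bash
python3 -m pendant '[[0,1.7,-4.5,-0.012,0,0,1],[30,1.7,-4.5,-0.012,0,0,1],[55,1.7,-4.5,-0.012,0,0,1],[55,1.7,-4.5,-0.012,0,0,1]]' 40; python3 - <<'E'
from h import *
print(delta([.637,-.1097,.166],Rt()))
for i in range(3): print(cur()[0])
E
```

```text
time_s: 2.28
eef_pos: [0.6344, -0.1094, 0.2395]
eef_rot: [-96.1, 89.5, 165.8]
contact_force: [-1.6, 0.1, -1.9]
opening: 0.0854
([73.4, 3.2, 0.0], [-0.001, -0.001, 0.008])
[ 0.63444281 -0.1093553   0.23947305]
[ 0.63444281 -0.1093553   0.23947305]
[ 0.63444281 -0.1093553   0.23947305]
```

```bash
python3 -m pendant '[[20,2,0,0,0,0,1],[45,2,0,0,0,0,1],[65,2,0,0,0,0,1],[72,2,0,0,0,0,1],[72,2,0,0,0,0,1],[72,2,0,0,0,0,1]]'; python3 - <<'E'
from h import *
print(delta([.637,-.1097,.166],Rt()))
snap('wrist','w2');snap('side','s2')
E
```

```text
time_s: 2.78
eef_pos: [0.6397, -0.1099, 0.1748]
eef_rot: [83.2, 89.9, -14.8]
contact_force: [0.7, -0.4, 0.4]
opening: 0.0854
([8.8, -2.7, 0.2], [-0.001, 0.0, -0.001])
```

View pics/w2.png

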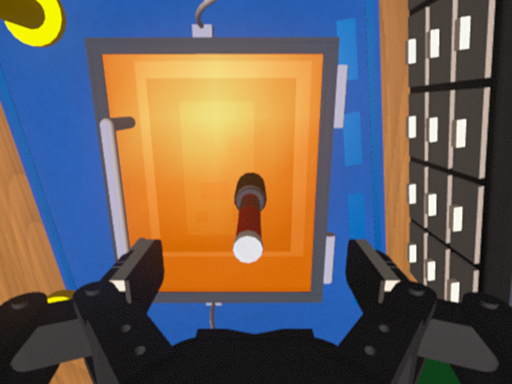

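View pics/s2.png

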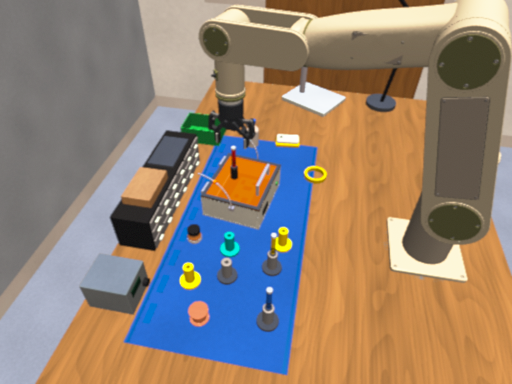

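```bash
python3 - <<'E'
from h import *
print(cur()[0],readout.sense()['time_s'])
print(proj('s2',cur()[0]),proj('w2',cur()[0]),proj('s2',[.637,-.1097,.219]),proj('w2',[.637,-.1097,.219]),proj('s2',cur()[0]+[0,0,.2]))
cv2.imwrite('pics/s2c.png',cv2.resize(cv2.imread('pics/s2.png')[80:220,170:310],None,fx=4,fy=4))
E
```

```text
[ 0.64070726 -0.10984922  0.17605525] 2.8833
(np.float64(231.50653731287224), np.float64(157.1038328743378)) (np.float64(254.45189025952226), np.float64(217.90043967846134)) (np.float64(232.23135195652083), np.float64(146.61055276264312)) (np.float64(247.04233959567097), np.float64(249.50095795258792)) (np.float64(229.49288040041867), np.float64(102.77016803204982))
```

View pics/s2c.png

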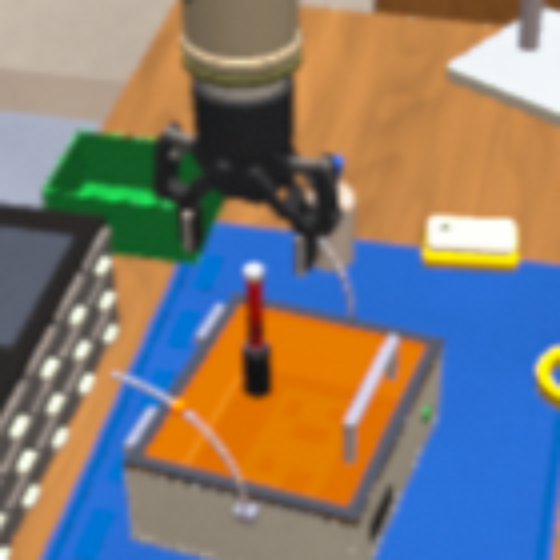

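```bash
python3 - <<'E'
from h import *
snap('scene','c3');snap('side','s3');p=cur()[0];print(p,readout.sense()['joints'].round(2))
y=Rt()[:,1]
for k in(-.0427,0,.0427):
  for dz in (0,.013): print(k,dz,[np.round(proj(f,p+y*k+[0,0,dz]),1) for f in('c3','s3')])
cv2.imwrite('pics/a3.png',np.hstack([cv2.resize(cv2.imread('pics/c3.png')[110:250,200:340],None,fx=4,fy=4)[:, :400],cv2.resize(cv2.imread('pics/s3.png')[80:220,190:290],None,fx=4,fy=4)]))
E
```

```text
[ 0.64063783 -0.10968482  0.17565053] [-14.23  15.38  78.04   0.    86.39  -6.21]
-0.0427 0 [array([265.3, 192.1]), array([243.8, 160. ])]
-0.0427 0.013 [array([265.4, 188.4]), array([243.7, 156.8])]
0 0 [array([278. , 197.9]), array([231.5, 157.2])]
0 0.013 [array([278.3, 194.2]), array([231.4, 154.1])]
0.0427 0 [array([291.3, 203.9]), array([219.4, 154.5])]
0.0427 0.013 [array([291.6, 200.2]), array([219.2, 151.3])]
```

View pics/a3.png

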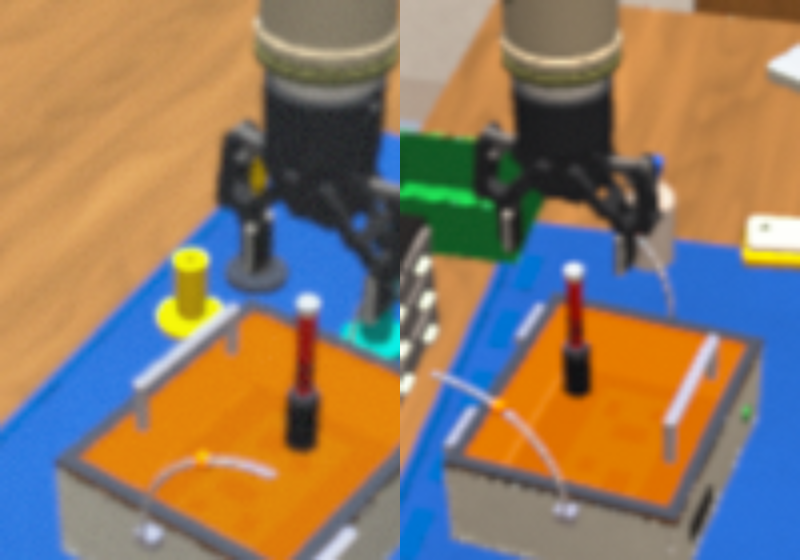

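```bash
python3 - <<'E'
from h import *
print(tri(('c3',279,185.5),('s3',231.2,145)))
print(tri(('c3',264.5,178.8),('s3',245.5,147.5)),tri(('c3',293.8,192.5),('s3',217,142.5)))
E
```

```text
(array([ 0.64217844, -0.11367023,  0.22152192]), [np.float64(0.9), np.float64(0.9)])
(array([ 0.59484844, -0.10749759,  0.2231829 ]), [np.float64(1.6), np.float64(1.6)]) (array([ 0.68939448, -0.1200466 ,  0.21990709]), [np.float64(0.5), np.float64(0.5)])
```

```bash
python3 - <<'E'
from h import *
d=np.load('pics/w2.npz');p,r=cur()
for row in (240,250,300):
  q=np.array([0,-(row-191)/307*.141,-.141,1]); print(r.T@((d['P']@q)[:3]-p))
s=readout.sense();print(s['contact_force'],s['opening'])
cv2.imwrite('pics/w2c.png',cv2.resize(cv2.imread('pics/w2.png')[200:384],None,fx=1.5,fy=1.5))
E
```

```text
[-0.05064175  0.00015269 -0.00785568]
[-0.05186978  0.00014875 -0.00343007]
[-0.05800996  0.00012904  0.01869799]
[0.44364749 0.45070229 0.6681166 ] 0.08591416200230813
```

View pics/w2c.png

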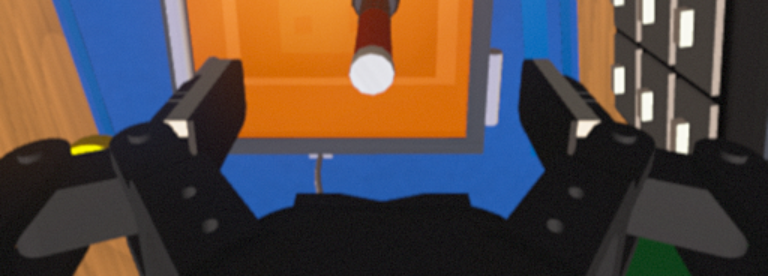

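```bash
python3 -m pendant '[[-25,0,0,0,0,0,1],[-55,0,0,0,0,0,-1],[-60,0,0,0,0,0,-1],[-60,0,0,0,0,0,-1],[-60,0,0,0,0,0,-1],[-60,0,0,0,0,0,-1],[-60,0,0,0,0,0,-1],[-60,0,0,0,0,0,-1],[-60,0,0,0,0,0,-1]]'; python3 - <<'E'
from h import *
p=cur()[0];print(p)
snap('scene','c4');snap('side','s4');snap('wrist','w4')
print([np.round(proj(f,p),1) for f in('c4','s4','w4')])
cv2.imwrite('pics/a4.png',np.hstack([cv2.resize(cv2.imread('pics/c4.png')[110:250,230:330],None,fx=4,fy=4),cv2.resize(cv2.imread('pics/s4.png')[80:220,190:290],None,fx=4,fy=4)]))
E
```

```text
time_s: 3.73
eef_pos: [0.6391, -0.1092, 0.2322]
eef_rot: [-95.5, 89.9, 166.4]
contact_force: [0.4, 0.5, 0.9]
opening: -0.0
[ 0.63906376 -0.1092102   0.2321738 ]
[array([278.5, 181. ]), array([231.4, 143.2]), array([252.6, 217.2])]
```

View pics/a4.png

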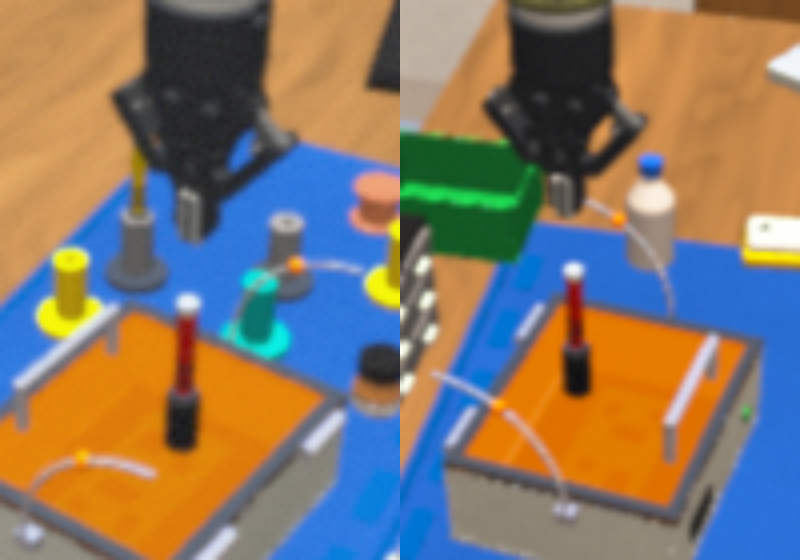

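View pics/w4.png

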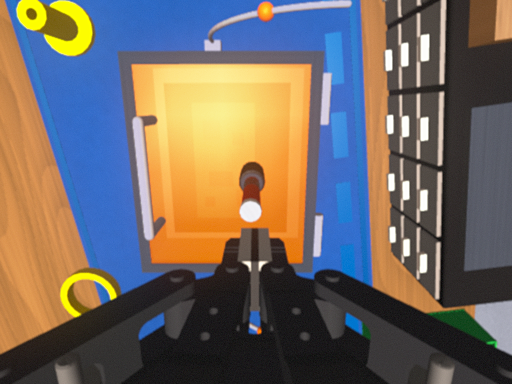

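```bash
python3 - <<'E'
from h import *
print(tri(('c4',278.2,169.5),('s4',231.2,132.8)), ray('w4',254,232))
E
```

```text
(array([ 0.63848455, -0.11185771,  0.27027502]), [np.float64(0.8), np.float64(0.8)]) (array([ 0.64980488, -0.04249806,  0.41396406]), array([-0.05699338, -0.38860204, -0.91964135]))
```

```bash
python3 - <<'E'
from h import *
print(delta([.6365,-.1085,.150],Rt()))
E
```

```text
([82.9, -2.9, -0.4], [0.0, -0.0, 0.001])
```

```bash
python3 -m pendant '[[0,-3,0,0,0,0,1],[0,-3,0,0,0,0,1],[0,-3,0,0,0,0,1],[0,-3,0,0,0,0,1],[0,-3,0,0,0,0,1],[15,-3,0,0,0,0,1],[35,-3,0,0,0,0,1],[55,-3,0,0,0,0,1],[70,-3,0,0,0,0,1],[80,-3,0,0,0,0,1],[83,-3,0,0,0,0,1],[83,-3,0,0,0,0,1]]'; python3 - <<'E'
from h import *
p=cur()[0];print(p)
snap('scene','c5');snap('side','s5');snap('wrist','w5')
cv2.imwrite('pics/a5.png',np.hstack([cv2.resize(cv2.imread('pics/c5.png')[110:250,230:330],None,fx=4,fy=4),cv2.resize(cv2.imread('pics/s5.png')[80:220,190:290],None,fx=4,fy=4)]))
E
```

```text
time_s: 4.88
eef_pos: [0.6361, -0.1088, 0.1495]
eef_rot: [-96.0, 89.9, 166.0]
contact_force: [0.1, 0.2, 0.3]
opening: 0.0855
[ 0.63608617 -0.10879785  0.14950668]
```

View pics/a5.png

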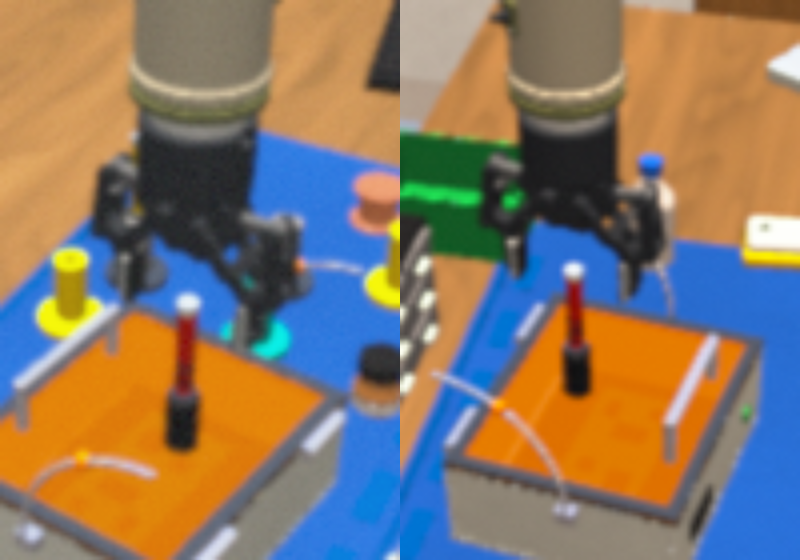

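View pics/w5.png

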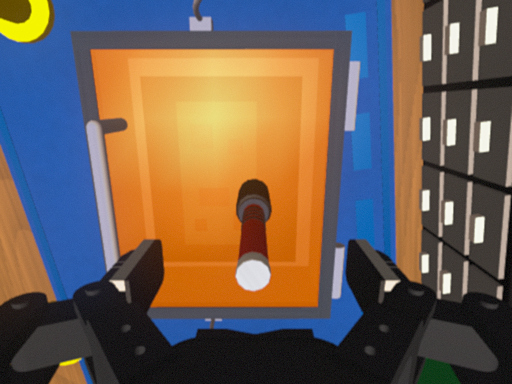

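```bash
python3 -m pendant '[[0,0,0,0,0,0,-1],[0,0,0,0,0,0,-1],[0,0,0,0,0,0,-1],[0,0,0,0,0,0,-1],[0,0,0,0,0,0,-1],[0,0,0,0,0,0,-1],[0,0,0,0,0,0,-1],[0,0,0,0,0,0,-1]]' 40; python3 - <<'E'
from h import *
p=cur()[0];print(p)
snap('scene','c6');snap('side','s6');snap('wrist','w6')
cv2.imwrite('pics/a6.png',np.hstack([cv2.resize(cv2.imread('pics/c6.png')[110:250,230:330],None,fx=4,fy=4),cv2.resize(cv2.imread('pics/s6.png')[80:220,190:290],None,fx=4,fy=4)]))
E
```

```text
time_s: 5.7
eef_pos: [0.6366, -0.1089, 0.1504]
eef_rot: [100.3, 90.0, 2.3]
contact_force: [-1.0, 0.2, 1.9]
opening: 0.0133
[ 0.6365897  -0.10891234  0.15044213]
```

View pics/a6.png

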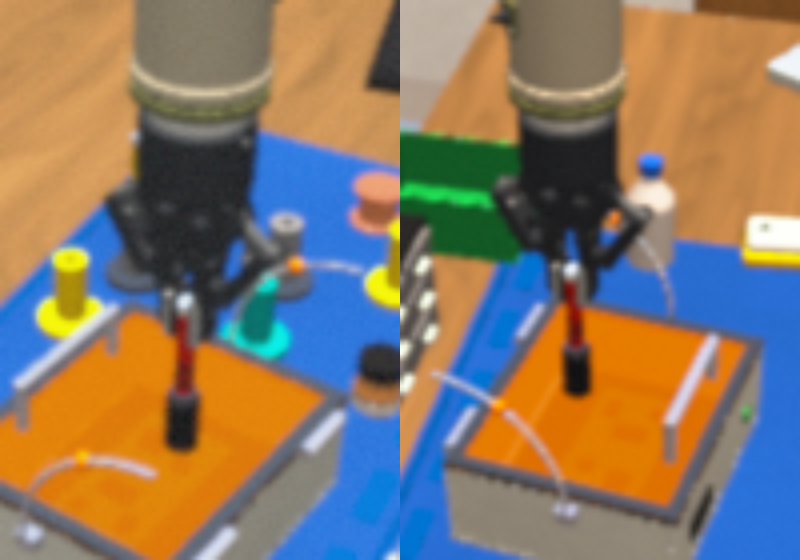

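View pics/w6.png

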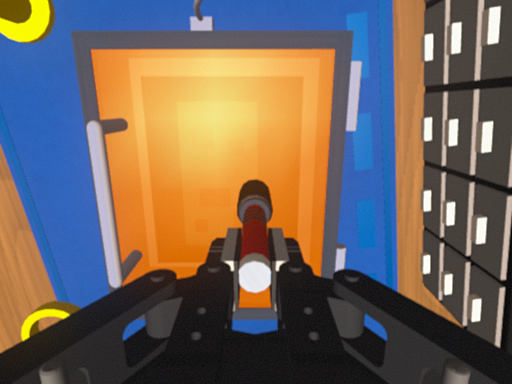

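```bash
python3 -m pendant '[[-8,0,0,0,0,0,-1],[-20,0,0,0,0,0,-1],[-35,0,0,0,0,0,-1],[-50,0,0,0,0,0,-1],[-70,0,0,0,0,0,-1],[-95,0,0,0,0,0,-1],[-120,0,0,0,0,0,-1],[-140,0,0,0,0,0,-1],[-150,0,0,0,0,0,-1],[-150,0,0,0,0,0,-1],[-150,0,0,0,0,0,-1]]' 60; python3 - <<'E'
from h import *
p=cur()[0];print(p)
snap('scene','c7');snap('side','s7');snap('wrist','w7')
cv2.imwrite('pics/a7.png',np.hstack([cv2.resize(cv2.imread('pics/c7.png')[70:210,230:330],None,fx=4,fy=4),cv2.resize(cv2.imread('pics/s7.png')[50:190,190:290],None,fx=4,fy=4)]))
E
```

```text
time_s: 6.77
eef_pos: [0.6369, -0.109, 0.3007]
eef_rot: [84.1, 89.9, -13.9]
contact_force: [-0.9, -0.5, -0.7]
opening: 0.0128
[ 0.63685671 -0.10898799  0.30072739]
```

View pics/a7.png

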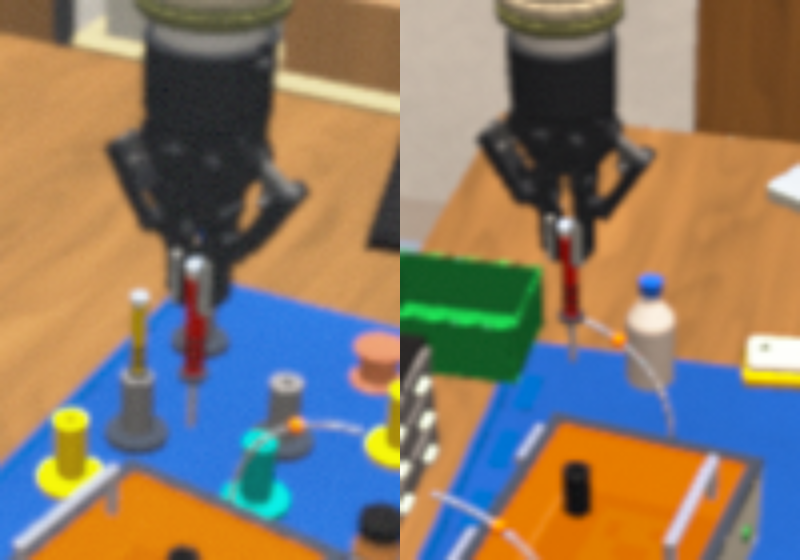

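View pics/w7.png

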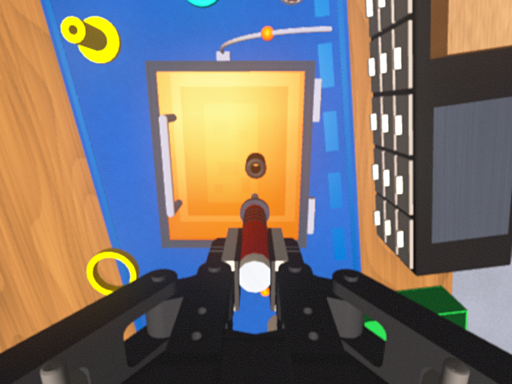

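```bash
python3 - <<'E'
from h import *
g=lambda s,d:tri(('c7',230+(s[0]+.5)/4-.5,70+(s[1]+.5)/4-.5),('s7',190+(d[0]-399.5)/4-.5,50+(d[1]+.5)/4-.5))
print('cap',g((195,263),(565,223)));print('tip',g((191,425),(573,358)));print('collar',g((193,375),(571,318)))
print('sock',g((183,550),(577,466)))
print('pot',g((288,384),(0,0))[0])
cv2.imwrite('pics/b7.png',np.hstack([cv2.resize(cv2.imread('pics/c7.png')[120:190,250:310],None,fx=6,fy=8)[:, :360],cv2.resize(cv2.imread('pics/s7.png')[90:160,205:260],None,fx=8,fy=8)]))
E
```

```text
cap (array([ 0.63483563, -0.11035309,  0.36834705]), [np.float64(2.1), np.float64(2.1)])
tip (array([ 0.6347497 , -0.11003154,  0.24796903]), [np.float64(0.6), np.float64(0.6)])
collar (array([ 0.6343794 , -0.10875107,  0.28628277]), [np.float64(0.0), np.float64(0.0)])
sock (array([ 0.63375992, -0.10939527,  0.1396305 ]), [np.float64(0.2), np.float64(0.2)])
pot [ 0.90223718 -0.19227544  0.45504946]
```

View pics/b7.png

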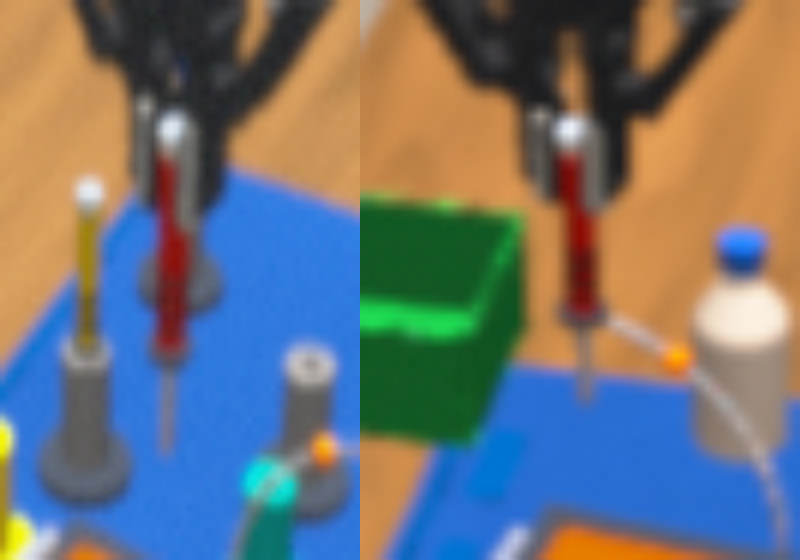

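```bash
python3 - <<'E'
from h import *
print(delta([.581,.224,.300],Rt()))
E
```

```text
([-1.5, -100.7, -321.8], [-0.0, -0.0, 0.003])
```

```bash
python3 -m pendant '[[0,-10,-30,0,0,0,-1],[0,-20,-60,0,0,0,-1],[0,-30,-95,0,0,0,-1],[0,-40,-130,0,0,0,-1],[0,-51,-165,0,0,0,-1],[0,-63,-200,0,0,0,-1],[0,-74,-235,0,0,0,-1],[0,-84,-268,0,0,0,-1],[0,-92,-295,0,0,0,-1],[0,-98,-314,0,0,0,-1],[0,-101,-322,0,0,0,-1],[0,-101,-322,0,0,0,-1]]'; python3 -m pendant '[[15,0,0,0,0,0,-1],[45,0,0,0,0,0,-1],[75,0,0,0,0,0,-1],[95,0,0,0,0,0,-1],[105,0,0,0,0,0,-1],[105,0,0,0,0,0,-1],[105,0,0,0,0,0,-1]]';python3 - <<'E'
from h import *
p=cur()[0];print(p,delta([.581,.224,.195],Rt()))
snap('scene','c8');snap('side','s8');snap('wrist','w8')
cv2.imwrite('pics/b8.png',np.hstack([cv2.resize(cv2.imread('pics/c8.png')[120:190,275:325],None,fx=8,fy=8),cv2.resize(cv2.imread('pics/s8.png')[220:290,205:255],None,fx=8,fy=8)]))
E
```

```text
time_s: 7.92
eef_pos: [0.5804, 0.2257, 0.2987]
eef_rot: [-73.5, 89.9, -171.3]
contact_force: [-0.1, -0.2, -0.5]
opening: 0.0125
time_s: 8.5
eef_pos: [0.5816, 0.223, 0.1954]
eef_rot: [-48.5, 90.0, -146.6]
contact_force: [0.2, 0.7, 0.6]
opening: 0.0125
[0.58164368 0.22301507 0.19544922] ([0.4, -0.8, -0.9], [-0.001, 0.0, 0.001])
```

View pics/b8.png

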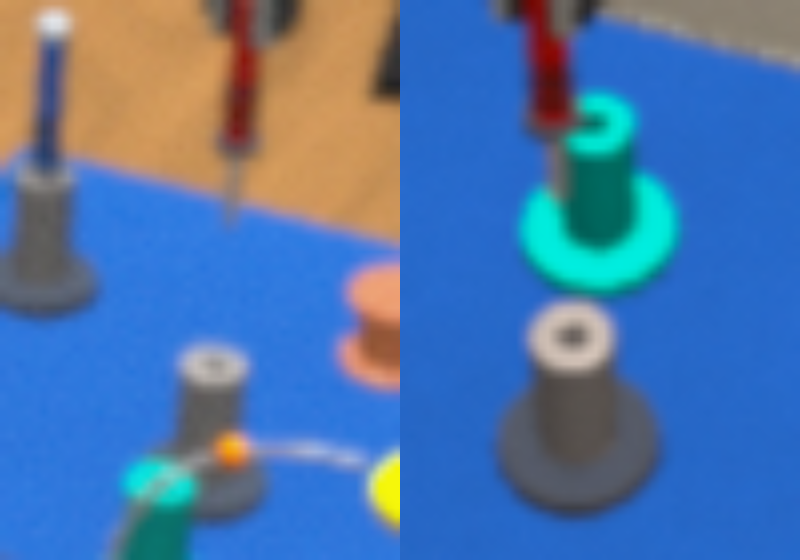

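View pics/w8.png

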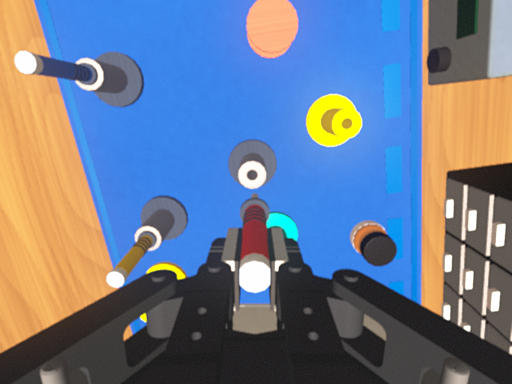

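```bash
python3 - <<'E'
from h import *
g=lambda s,d:tri(('c8',275+(s[0]+.5)/8-.5,120+(s[1]+.5)/8-.5),('s8',205+(d[0]-399.5)/8-.5,220+(d[1]+.5)/8-.5))
print('tip',g((230,225),(560,197)));print('pot',g((214,365),(572,337)))
print('potw',onz('w8',252.5,175,.07),'tipw',onz('w8',255.5,196,.143))
E
```

```text
tip (array([0.58019953, 0.22172527, 0.14231898]), [np.float64(0.2), np.float64(0.2)])
pot (array([0.57857868, 0.22333572, 0.0677463 ]), [np.float64(0.2), np.float64(0.2)])
potw [0.58202482 0.22298759 0.07      ] tipw [0.58444974 0.22155371 0.143     ]
```

```bash
python3 -m pendant '[[0,-2.2,-1.2,0,0,0,-1],[15,-2.2,-1.2,0,0,0,-1],[35,-2.2,-1.2,0,0,0,-1],[50,-2.2,-1.2,0,0,0,-1],[60,-2.2,-1.2,0,0,0,-1],[63,-2.2,-1.2,0,0,0,-1],[63,-2.2,-1.2,0,0,0,-1]]';python3 - <<'E'
from h import *
p=cur()[0];print(p)
snap('scene','c9');snap('side','s9');snap('wrist','w9')
cv2.imwrite('pics/b9.png',np.hstack([cv2.resize(cv2.imread('pics/c9.png')[120:190,275:325],None,fx=8,fy=8),cv2.resize(cv2.imread('pics/s9.png')[220:290,205:255],None,fx=8,fy=8)]))
E
```

```text
time_s: 9.23
eef_pos: [0.5791, 0.2255, 0.132]
eef_rot: [-65.9, 89.9, -163.9]
contact_force: [0.3, 0.0, -0.3]
opening: 0.0128
[0.57913323 0.22554835 0.13196815]
```

View pics/b9.png

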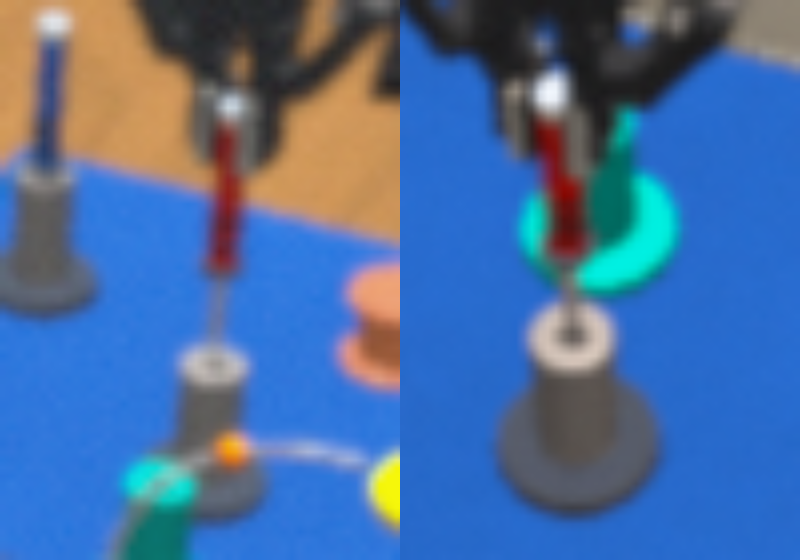

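```bash
python3 -m pendant '[[8,0,0,0,0,0,-1],[16,0,0,0,0,0,-1],[24,0,0,0,0,0,-1],[32,0,0,0,0,0,-1],[40,0,0,0,0,0,-1],[45,0,0,0,0,0,-1],[46,0,0,0,0,0,-1],[46,0,0,0,0,0,-1]]';python3 - <<'E'
from h import *
p=cur()[0];print(p)
snap('scene','c10');snap('side','s10')
cv2.imwrite('pics/b10.png',np.hstack([cv2.resize(cv2.imread('pics/c10.png')[120:190,275:325],None,fx=8,fy=8),cv2.resize(cv2.imread('pics/s10.png')[220:290,205:255],None,fx=8,fy=8)]))
E
```

```text
time_s: 10.05
eef_pos: [0.579, 0.2254, 0.0855]
eef_rot: [-66.2, 89.9, -164.2]
contact_force: [0.6, -0.2, 0.1]
opening: 0.0124
[0.57903313 0.22536564 0.08551558]
```

View pics/b10.png

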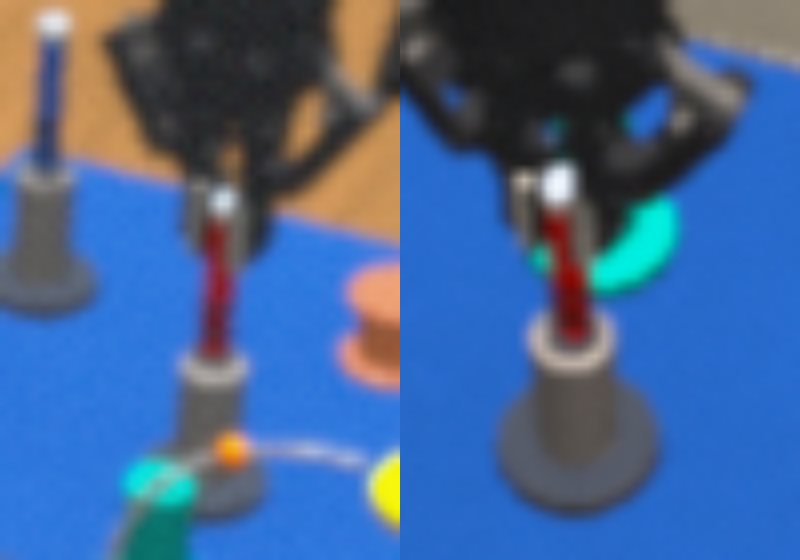

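```bash
python3 -m pendant '[[1,0,0,0,0,0,-0.4],[1,0,0,0,0,0,-0.2],[1,0,0,0,0,0,0.2],[1,0,0,0,0,0,1],[0,0,0,0,0,0,1],[0,0,0,0,0,0,1],[0,0,0,0,0,0,1],[-30,0,0,0,0,0,1],[-70,0,0,0,0,0,1],[-110,0,0,0,0,0,1],[-150,0,0,0,0,0,1],[-150,0,0,0,0,0,1]]';python3 - <<'E'
from h import *
p=cur()[0];print(p)
snap('scene','c11');snap('side','s11')
cv2.imwrite('pics/b11.png',np.hstack([cv2.resize(cv2.imread('pics/c11.png')[120:190,275:325],None,fx=8,fy=8),cv2.resize(cv2.imread('pics/s11.png')[220:290,205:255],None,fx=8,fy=8)]))
E
```

```text
time_s: 11.15
eef_pos: [0.5836, 0.2268, 0.2476]
eef_rot: [114.7, 89.1, 16.7]
contact_force: [1.1, 0.8, 2.2]
opening: 0.0852
[0.58359861 0.22677679 0.24759812]
```

View pics/b11.png

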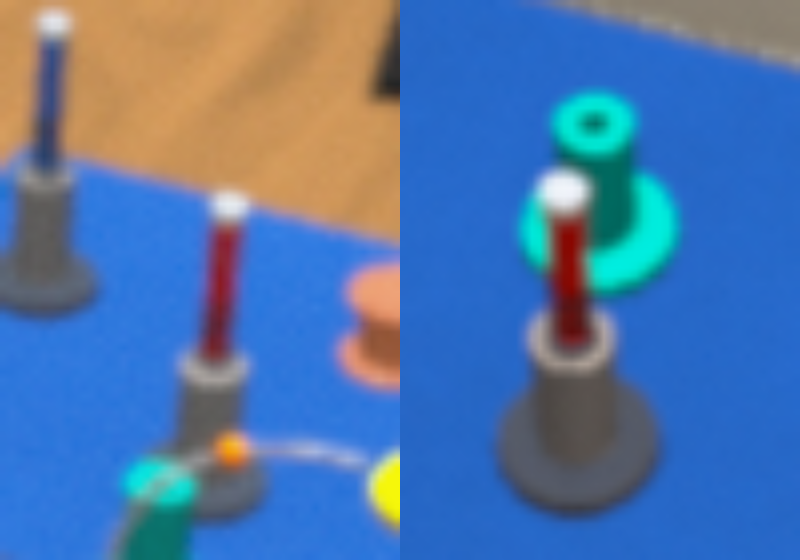

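```bash
python3 - <<'E'
from h import *
print(delta([.5356,-.0947,.200],Rt()))
E
```

```text
([38.9, -0.6, 324.1], [0.0, -0.003, -0.005])
```

```bash
python3 -m pendant '[[-10,0,0,0,0,0,1],[-10,0,35,0,0,0,1],[-10,0,75,0,0,0,1],[-10,0,115,0,0,0,1],[-10,0,155,0,0,0,1],[-10,0,195,0,0,0,1],[-10,0,235,0,0,0,1],[0,0,270,0,0,0,1],[15,0,300,0,0,0,1],[30,0,318,0,0,0,1],[38,0,324,0,0,0,1],[38,0,324,0,0,0,1]]';python3 -m pendant '[[0,0,0,0,0,0,1],[0,0,0,0,0,0,1]]';python3 - <<'E'
from h import *
p=cur()[0];print(p,delta([.5356,-.0947,.200],Rt()))
snap('wrist','w12')
cv2.imwrite('pics/w12c.png',cv2.resize(cv2.imread('pics/w12.png')[60:384,130:400],None,fx=1.8,fy=1.8))
E
```

```text
time_s: 12.25
eef_pos: [0.5318, -0.0961, 0.1945]
eef_rot: [-96.4, 89.6, 165.4]
contact_force: [-1.0, 0.4, -1.0]
opening: 0.0854
time_s: 12.42
eef_pos: [0.5346, -0.0941, 0.1987]
eef_rot: [173.5, 90.0, 75.6]
contact_force: [-0.5, 1.1, 0.7]
opening: 0.0852
[ 0.53461683 -0.09413645  0.19874239] ([-1.3, 1.1, 0.4], [0.001, -0.001, -0.0])
```

View pics/w12c.png

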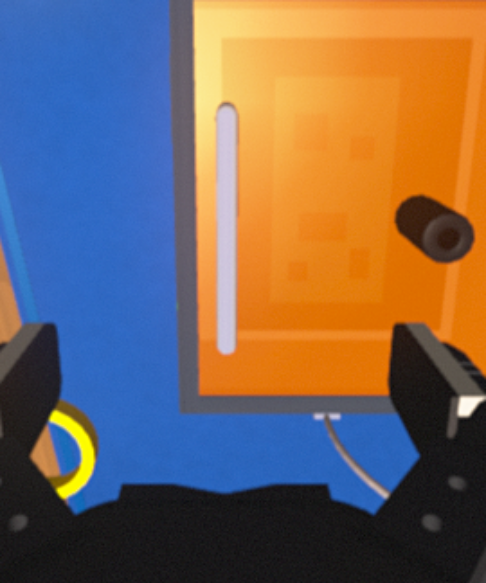

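```bash
python3 -m pendant '[[20,1,0,0,0,0,1],[45,1,0,0,0,0,1],[70,1,0,0,0,0,1],[85,1,0,0,0,0,1],[95,1,0,0,0,0,1],[102,1,0,0,0,0,1],[108,1,0,0,0,0,1],[113,1,0,0,0,0,1],[116,1,0,0,0,0,1],[116,1,0,0,0,0,1]]' 30;python3 - <<'E'
from h import *
p=cur()[0];print(p)
snap('wrist','w13');snap('scene','c13');snap('side','s13')
cv2.imwrite('pics/b13.png',np.hstack([cv2.resize(cv2.imread('pics/c13.png')[120:240,210:310],None,fx=4,fy=4),cv2.resize(cv2.imread('pics/s13.png')[110:230,200:300],None,fx=4,fy=4)]))
E
```

```text
time_s: 13.3
eef_pos: [0.5354, -0.0954, 0.0823]
eef_rot: [93.0, 90.0, -5.0]
contact_force: [-0.1, -0.7, 0.3]
opening: 0.0856
[ 0.53541005 -0.0953864   0.08233606]
```

View pics/b13.png

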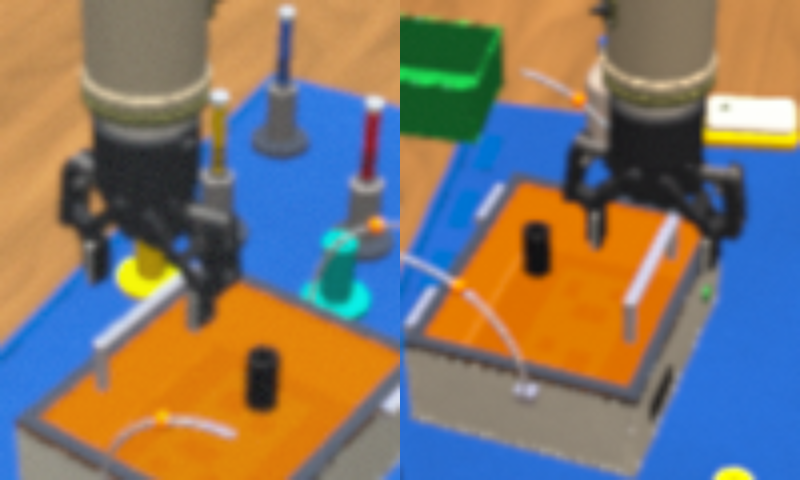

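View pics/w13.png

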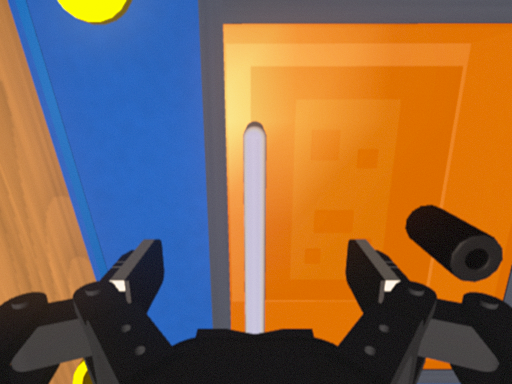

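```bash
python3 -m pendant '[[0,0,0,0,0,0,0],[0,0,0,0,0,0,0],[0,0,0,0,0,0,-0.4],[0,0,0,0,0,0,-0.5]]' 30;python3 -m pendant '[[0,0,0,0,0,0,-1],[0,0,0,0,0,0,-1],[0,0,0,0,0,0,-1],[0,0,0,0,0,0,-1],[0,0,0,0,0,0,-1]]'; python3 - <<'E'
from h import *
p=cur()[0];print(p)
snap('wrist','w14');snap('scene','c14');snap('side','s14')
cv2.imwrite('pics/b14.png',np.hstack([cv2.resize(cv2.imread('pics/c14.png')[120:240,210:310],None,fx=4,fy=4),cv2.resize(cv2.imread('pics/s14.png')[110:230,200:300],None,fx=4,fy=4)]))
E
```

```text
time_s: 13.78
eef_pos: [0.5353, -0.0955, 0.0825]
eef_rot: [78.1, 90.0, -19.9]
contact_force: [0.1, -0.2, -0.6]
opening: 0.0386
time_s: 14.2
eef_pos: [0.5354, -0.0955, 0.0824]
eef_rot: [82.5, 90.0, -15.5]
contact_force: [0.8, 0.2, 0.0]
opening: 0.0086
[ 0.53543437 -0.09545986  0.08240998]
```

View pics/b14.png

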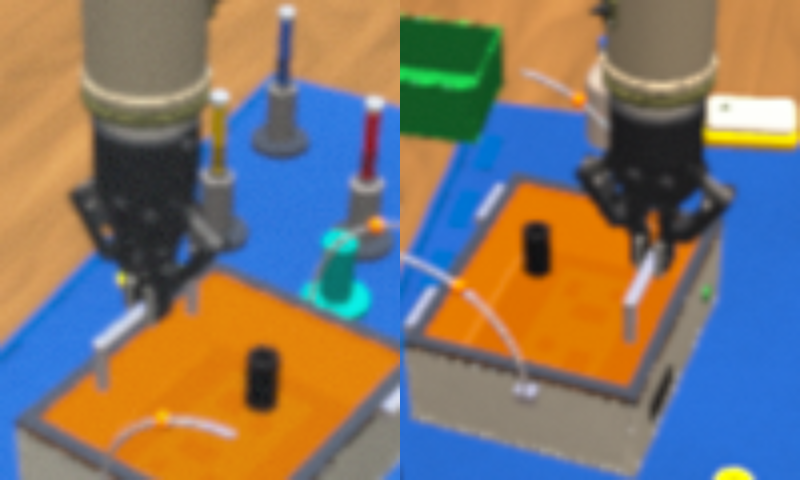

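```bash
python3 - <<'E'
import numpy as np
for k in range(0,37):
    t=.03*k; print(k,round(t,2),round(-(172*np.sin(t)+46*np.cos(t)-46),1),round(-172*np.cos(t)+46*np.sin(t)+172,1),end=' | ')
E
```

```text
0 0.0 -0.0 0.0 | 1 0.03 -5.1 1.5 | 2 0.06 -10.2 3.1 | 3 0.09 -15.3 4.8 | 4 0.12 -20.3 6.7 | 5 0.15 -25.2 8.8 | 6 0.18 -30.0 11.0 | 7 0.21 -34.8 13.4 | 8 0.24 -39.6 15.9 | 9 0.27 -44.2 18.5 | 10 0.3 -48.8 21.3 | 11 0.33 -53.3 24.2 | 12 0.36 -57.6 27.2 | 13 0.39 -61.9 30.4 | 14 0.42 -66.1 33.7 | 15 0.45 -70.2 37.1 | 16 0.48 -74.2 40.7 | 17 0.51 -78.1 44.3 | 18 0.54 -81.9 48.1 | 19 0.57 -85.5 52.0 | 20 0.6 -89.1 56.0 | 21 0.63 -92.5 60.1 | 22 0.66 -95.8 64.3 | 23 0.69 -99.0 68.6 | 24 0.72 -102.0 73.0 | 25 0.75 -104.9 77.5 | 26 0.78 -107.7 82.1 | 27 0.81 -110.3 86.7 | 28 0.84 -112.8 91.4 | 29 0.87 -115.1 96.2 | 30 0.9 -117.3 101.1 | 31 0.93 -119.4 106.0 | 32 0.96 -121.3 111.0 | 33 0.99 -123.0 116.1 | 34 1.02 -124.6 121.2 | 35 1.05 -126.1 126.3 | 36 1.08 -127.4 131.5 |
```

```bash
python3 -m pendant '[[-2.5,0.7,0,0,0,0,-1],[-7.5,2.3,0,0,0,0,-1],[-12.7,4,0,0,0,0,-1],[-17.8,5.7,0,0,0,0,-1],[-22.8,7.7,0,0,0,0,-1],[-27.6,9.9,0,0,0,0,-1],[-32.4,12.2,0,0,0,0,-1],[-37.2,14.6,0,0,0,0,-1],[-41.9,17.2,0,0,0,0,-1],[-46.5,19.9,0,0,0,0,-1],[-48.8,21.3,0,0,0,0,-1],[-48.8,21.3,0,0,0,0,-1]]' 40; python3 - <<'E'
from h import *
p=cur()[0];print(p-[.5354,-.0955,.0824])
snap('wrist','w15');snap('scene','c15');snap('side','s15')
cv2.imwrite('pics/b15.png',np.hstack([cv2.resize(cv2.imread('pics/c15.png')[100:240,210:310],None,fx=4,fy=4),cv2.resize(cv2.imread('pics/s15.png')[90:230,200:300],None,fx=4,fy=4)]))
E
```

```text
time_s: 15.35
eef_pos: [0.5562, -0.0984, 0.1321]
eef_rot: [-90.3, 89.9, 171.7]
contact_force: [-6.5, 1.0, 1.9]
opening: 0.008
[ 0.02079658 -0.00286644  0.04968047]
```

View pics/b15.png

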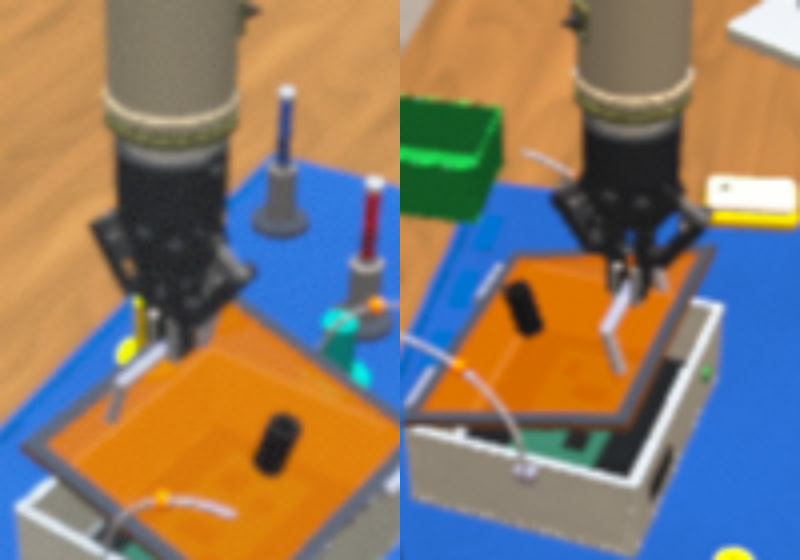

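```bash
python3 -m pendant '[[-2.3,1.4,0,0,0,0,-1],[-6.7,4.4,0,0,0,0,-1],[-11,7.5,0,0,0,0,-1],[-15.2,10.7,0,0,0,0,-1],[-19.4,14.1,0,0,0,0,-1],[-23.4,17.6,0,0,0,0,-1],[-27.4,21.2,0,0,0,0,-1],[-31.2,24.9,0,0,0,0,-1],[-34.9,28.7,0,0,0,0,-1],[-38.5,32.7,0,0,0,0,-1],[-40.3,34.7,0,0,0,0,-1],[-40.3,34.7,0,0,0,0,-1]]'; python3 - <<'E'
from h import *
p=cur()[0];print(p-[.5354,-.0955,.0824],readout.sense()['contact_force'],readout.sense()['ft_torque'])
snap('wrist','w16');snap('scene','c16');snap('side','s16')
cv2.imwrite('pics/b16.png',np.hstack([cv2.resize(cv2.imread('pics/c16.png')[100:240,210:310],None,fx=4,fy=4),cv2.resize(cv2.imread('pics/s16.png')[90:230,200:300],None,fx=4,fy=4)]))
E
```

```text
time_s: 16.5
eef_pos: [0.5907, -0.1032, 0.174]
eef_rot: [43.6, 90.0, -54.4]
contact_force: [-11.8, 1.7, 11.6]
opening: 0.0081
[ 0.05533922 -0.00770806  0.09161595] [-11.82507231   1.67554968  11.63267709] [ 0.37566654  2.11065871 -0.03846196]
```

View pics/b16.png

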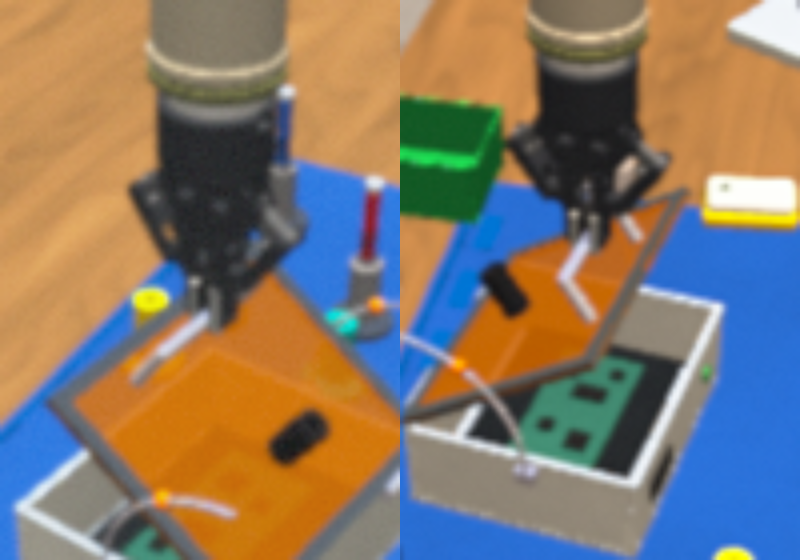

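View pics/w16.png

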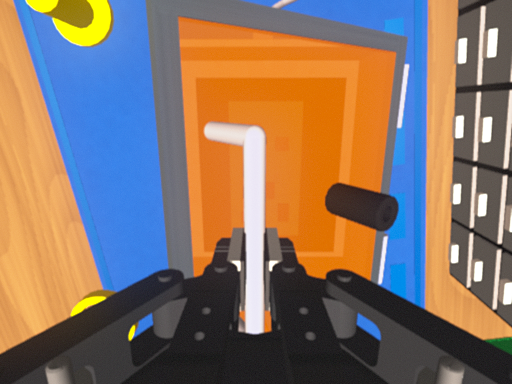

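```bash
python3 -m pendant '[[-1,-0.5,0,0,0,0,-1],[-2.8,0.8,0,0,0,0,-1],[-6.5,5,0,0,0,0,-1],[-10,9.2,0,0,0,0,-1],[-13.1,13.5,0,0,0,0,-1],[-16.1,18,0,0,0,0,-1],[-18.9,22.6,0,0,0,0,-1],[-21.6,27.2,0,0,0,0,-1],[-24.1,31.9,0,0,0,0,-1],[-26.6,36.6,0,0,0,0,-1],[-27.7,39,0,0,0,0,-1],[-27.7,39,0,0,0,0,-1]]'; python3 - <<'E'
from h import *
p=cur()[0];print(p-[.5354,-.0955,.0824],readout.sense()['contact_force'],readout.sense()['ft_torque'])
snap('wrist','w17');snap('scene','c17');snap('side','s17')
cv2.imwrite('pics/b17.png',np.hstack([cv2.resize(cv2.imread('pics/c17.png')[100:240,210:310],None,fx=4,fy=4),cv2.resize(cv2.imread('pics/s17.png')[90:230,200:300],None,fx=4,fy=4)]))
E
```

```text
time_s: 17.65
eef_pos: [0.6308, -0.1088, 0.2009]
eef_rot: [89.2, 89.9, -8.8]
contact_force: [-5.6, 1.5, 7.5]
opening: 0.0081
[ 0.09540233 -0.01330852  0.11853581] [-5.63579239  1.46705426  7.52294303] [0.31914744 1.01338742 0.0249893 ]
```

View pics/b17.png

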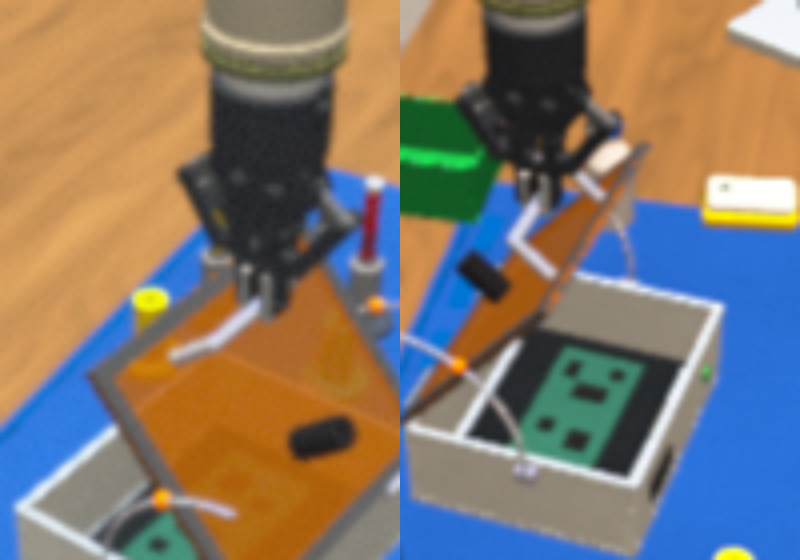

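```bash
python3 -m pendant '[[-1.8,2,0,0,0,0,-1],[-3,4.5,0,0,0,0,-1],[-4.1,7,0,0,0,0,-1],[-5.1,9.4,0,0,0,0,-1],[-6.1,11.9,0,0,0,0,-1],[-7,14.4,0,0,0,0,-1],[-8.7,19.5,0,0,0,0,-1],[-10.3,24.6,0,0,0,0,-1],[-11.8,29.7,0,0,0,0,-1],[-13.1,34.9,0,0,0,0,-1],[-13.1,34.9,0,0,0,0,-1],[-13.1,34.9,0,0,0,0,-1]]'; python3 - <<'E'
from h import *
p=cur()[0];d=p-[.5354,-.0955,.0824];h=np.hypot(d[0],d[1]);print(d,readout.sense()['contact_force'],readout.sense()['ft_torque'])
print(np.arctan2(46+d[2]*1e3,172-h*1e3)-np.arctan2(46,172),np.hypot(46+d[2]*1e3,172-h*1e3))
snap('wrist','w18');snap('scene','c18');snap('side','s18')
cv2.imwrite('pics/b18.png',np.hstack([cv2.resize(cv2.imread('pics/c18.png')[100:240,210:310],None,fx=4,fy=4),cv2.resize(cv2.imread('pics/s18.png')[90:230,200:300],None,fx=4,fy=4)]))
E
```

```text
time_s: 18.8
eef_pos: [0.665, -0.1136, 0.213]
eef_rot: [91.2, 89.9, -6.8]
contact_force: [-0.5, 1.6, 5.1]
opening: 0.0083
[ 0.12962825 -0.01813625  0.13056232] [-0.50815632  1.63286094  5.11441197] [0.19628486 0.29542244 0.03181185]
1.0807148462104519 181.28490983953714
```

View pics/b18.png

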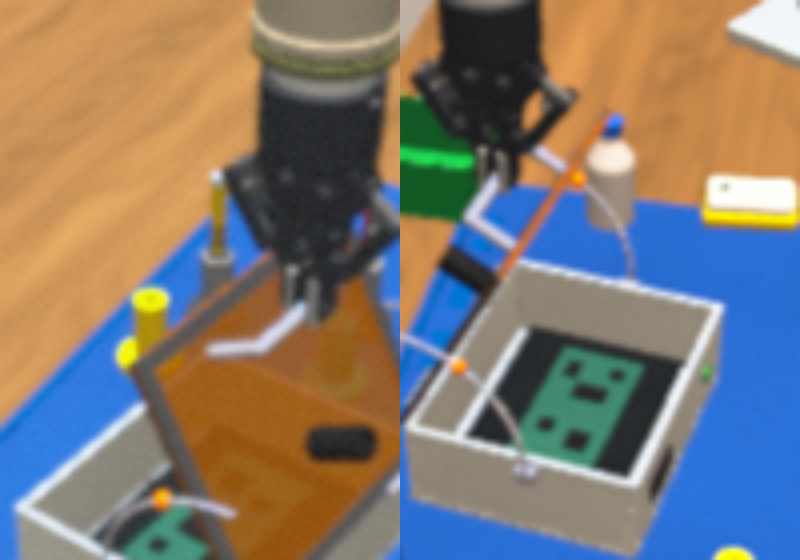

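View pics/w18.png

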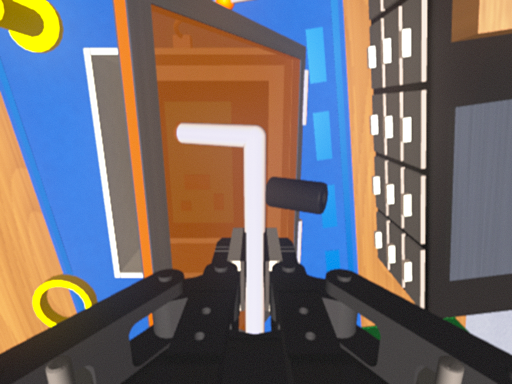

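```bash
cat >> h.py <<'E'
def corners(th,hx=.7043,hy=-.1195,yaw=-.14):
    X=np.array([np.cos(yaw),np.sin(yaw),0]);Y=np.array([-X[1],X[0],0]);Z=np.array([0,0,1.]);H=np.array([hx,hy,.086])
    f=-np.cos(th)*X+np.sin(th)*Z; n=np.sin(th)*-X+np.cos(th)*Z
    # f: toward front along the cover; outward normal up when closed
    n=np.cos(th)*Z+np.sin(th)*X
    return [H+f*a+Y*b+n*c for c in(0,.006) for a,b in((0,-.12),(.2,-.12),(.2,.12),(0,.12))]
def overlay(img,ths,out,off,size,k):
    a=cv2.imread('pics/'+img+'.png');a=cv2.resize(a[off[1]:off[1]+size[1],off[0]:off[0]+size[0]],None,fx=k,fy=k)
    for th,col in zip(ths,((255,255,255),(0,255,0),(255,0,255))):
        q=[tuple(((np.array(proj(img,p))+.5-np.array(off))*k).astype(int).tolist()) for p in corners(th)]
        for s in(0,4):
            for i in range(4): cv2.line(a,q[s+i],q[s+(i+1)%4],col,1)
    return a
E
python3 - <<'E'
from h import *
cv2.imwrite('pics/o18.png',np.hstack([overlay('c18',(1.0,1.08),0,(210,100),(130,140),4)[:, :480],overlay('s18',(1.0,1.08),0,(190,90),(75,140),4)]))
cv2.imwrite('pics/o0.png',np.hstack([overlay('scene0',(0,),0,(200,150),(120,110),4),overlay('side0',(0,),0,(195,130),(80,110),4)]))
E
```

```text
(no output)
```

View pics/o18.png

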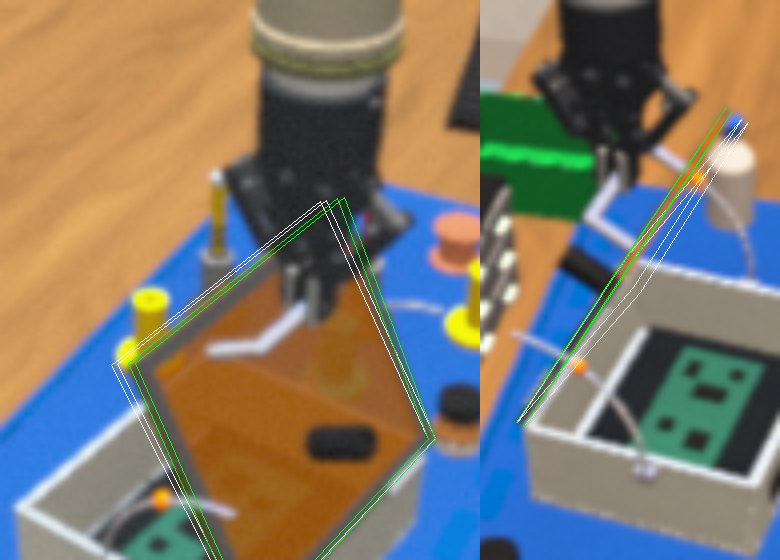

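View pics/o0.png

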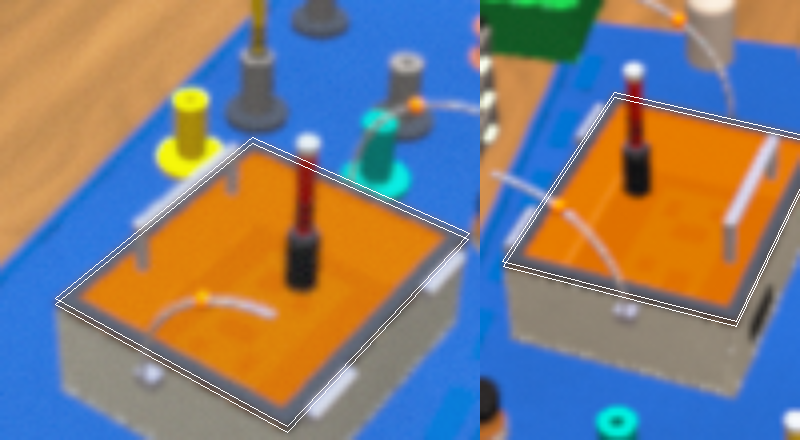

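```bash
python3 -m pendant '[[0.6,-2.6,0,0,0,0,-1],[1.3,-5.2,0,0,0,0,-1],[2.8,-10.3,0,0,0,0,-1],[4.4,-15.4,0,0,0,0,-1],[6.1,-20.5,0,0,0,0,-1],[8,-25.5,0,0,0,0,-1],[9,-28,0,0,0,0,-1],[10.1,-30.4,0,0,0,0,-1],[11,-32.5,0,0,0,0,-1],[11.7,-34,0,0,0,0,-1],[11.7,-34,0,0,0,0,-1],[11.7,-34,0,0,0,0,-1]]'; python3 - <<'E'
from h import *
p=cur()[0];d=p-[.5354,-.0955,.0824];h=np.hypot(d[0],d[1]);print(d,readout.sense()['contact_force'],readout.sense()['joint_vel'].round(2))
print(np.arctan2(46+d[2]*1e3,172-h*1e3)-np.arctan2(46,172),np.hypot(46+d[2]*1e3,172-h*1e3))
snap('wrist','w19');snap('scene','c19');snap('side','s19')
cv2.imwrite('pics/o19.png',np.hstack([overlay('c19',(.84,.88,.92),0,(210,100),(110,140),4),overlay('s19',(.84,.88,.92),0,(190,90),(85,140),4)]))
E
```

```text
time_s: 19.95
eef_pos: [0.6301, -0.1088, 0.2005]
eef_rot: [-97.2, 90.0, 164.7]
contact_force: [-0.7, 0.9, 4.4]
opening: 0.0082
[ 0.09467282 -0.01328557  0.11810649] [-0.74942141  0.89363011  4.43646519] [-0.07  0.17 -0.36 -0.01 -0.04 -0.1 ]
0.873761743982872 181.01886332721668
```

View pics/o19.png

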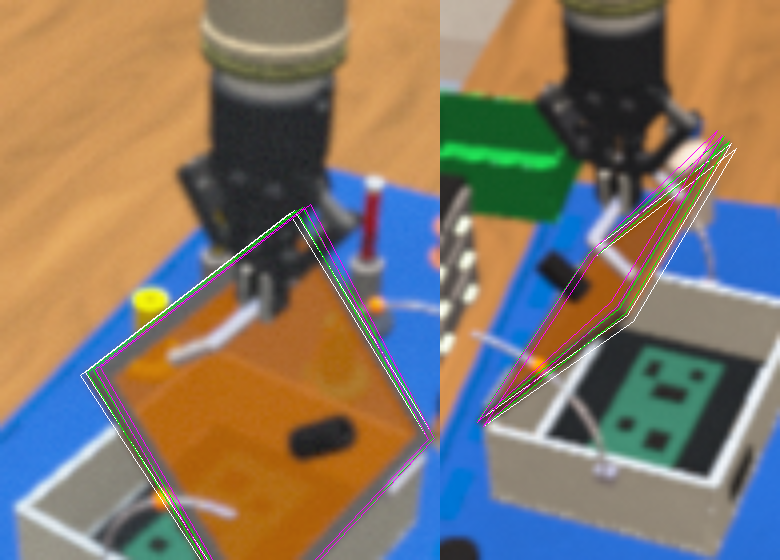

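View pics/c19.png

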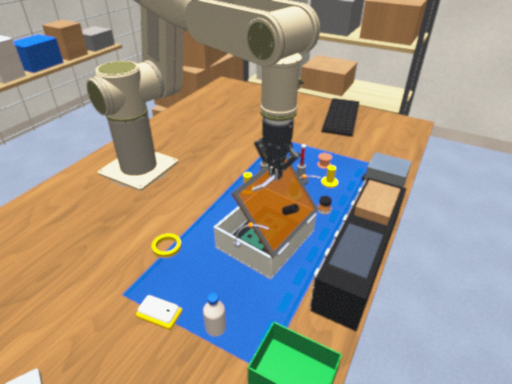

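```bash
python3 - <<'E'
from h import *
cv2.imwrite('pics/o20.png',np.hstack([overlay('c19',(.85,.88,.91),0,(222,178),(40,50),10),overlay('c18',(1.05,1.08,1.11),0,(230,175),(35,50),10)]))
for th in (.85,.88,.91): print(np.round(proj('c19',corners(th)[1]),1),np.round(proj('c19',corners(th)[5]),1))
cv2.imwrite('pics/o21.png',cv2.resize(cv2.imread('pics/c19.png')[178:228,222:262],None,fx=12,fy=12,interpolation=2))
E
```

```text
[230.  193.1] [231.4 192.5]
[231.4 192.5] [232.8 192. ]
[232.8 192. ] [234.2 191.6]
```

View pics/o20.png

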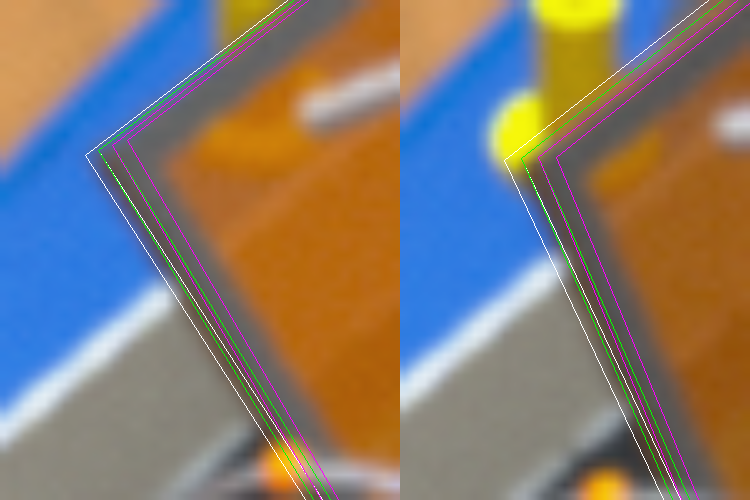

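View pics/o21.png

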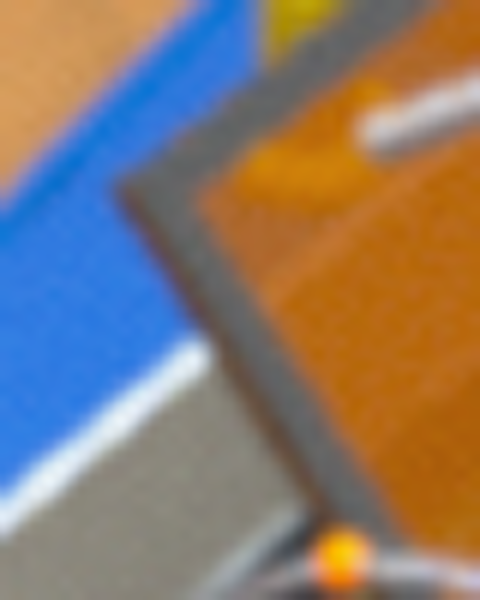

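```bash
python3 -m pendant '[[0,0,0,0,0,0,-1],[0,0,0,0,0,0,-1],[0,0,0,0,0,0,-1],[0,0,0,0,0,0,-1],[0,0,0,0,0,0,-1],[0,0,0,0,0,0,-1],[0,0,0,0,0,0,-1],[0,0,0,0,0,0,-1],[0,0,0,0,0,0,-1],[0,0,0,0,0,0,-1],[0,0,0,0,0,0,-1],[0,0,0,0,0,0,-1]]'; python3 - <<'E'
from h import *
p=cur()[0];d=p-[.5354,-.0955,.0824];h=np.hypot(d[0],d[1])
print(np.arctan2(46+d[2]*1e3,172-h*1e3)-np.arctan2(46,172))
snap('side','s22');snap('scene','c22')
cv2.imwrite('pics/o22.png',np.hstack([overlay('c22',(.85,.88,.91),0,(222,178),(40,50),10),cv2.resize(cv2.imread('pics/s22.png')[130:345,150:320],None,fx=2.3256,fy=2.3256)[:500]]))
E
```

```text
time_s: 21.1
eef_pos: [0.6303, -0.1088, 0.2006]
eef_rot: [97.2, 90.0, -0.8]
contact_force: [-1.6, 1.1, 4.6]
opening: 0.0079
0.8750461706330646
```

View pics/o22.png

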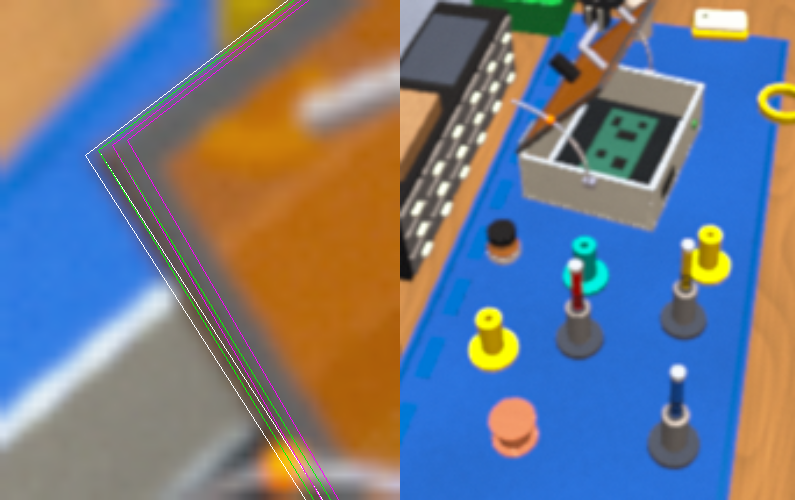

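Everything is steady: the cover sits at about 0.88 rad, the red screwdriver stands home in the grey pot, and the rest of the bench is untouched. I'm handing in.

```bash
python3 -c "
from bench import ctrl; print(ctrl.hand_in())"
```

```text
the job is handed in; nothing more can be done
None
```

The job is done and handed in at about 21 s of the 59 s allowed; hand-in reports no verdict.

- **Screwdriver:** I took the red screwdriver out of the cover's socket and released it blade-down in the empty grey pot. In the last pictures it stands upright with its collar on the rim, like the blue and yellow ones.
- **Cover:** I pinched the bar and lifted the cover to about 1.08 rad, past balance at 1.00. I then eased it back without letting go. My last checks put it at 0.875 rad from the arm's position and about 0.88 rad from a picture overlay; the target was about 0.878. It stayed there through a 1 s hold at about 5 N, with only the gripper holding it.
- **Other things on the bench:** none looked moved in the last pictures.

**Checks that disagreed:**
- The cameras showed the fingertips about 35 mm farther back than the stated TCP. I set the grasp heights from the pictures, and both grasps held.
- The bar's measured arc had a radius about 3 mm larger than nominal. This gave up to about 17 N of push along the cover during the lift, and I reduced it with a small outward correction.

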